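# Find the slack pipe clamp with a feeler gauge

## Robot

A 6-joint arm with a two-finger parallel gripper is mounted at the origin on the work surface. World frame = base frame: x ahead of the robot, y to its left, z up, the work surface at z = 0. Lengths are in mm, angles in rad, forces in N, time in s.
With the tool pointing down it reaches from about 425 to 950 mm from the base axis. Payload 14.7 kg.
Tool frame: the origin (TCP) lies on the centre line of the jaws, within the pads' length; the fingertips stand 19 mm ahead of it and the grasp point (between the pads) is the TCP; z points along the fingers, y is the line along which they close (so a half turn about z gives the same grasp; the last joint's range is limited). The gripper opens to 85 mm and grips with 20 to 120 N. Pads are 22 mm wide; open, the fingers measure 114 mm over their backs; the gripper's body (76 mm by 85 mm) begins 54 mm behind the grasp point. The pads swing forward as they close: fully open they stand 13 mm farther back than shut.
Start: joints at [-1.232, 0.48, 1.596, -0, 1.065, -0.047], TCP at [244.611, -602.211, 250.297] pointing down, gripper open.
Joint ranges: [-2.75, 2.75], [-0.82, 2.05], [0.23, 2.67], [-1.56, 4.7], [0.09, 2.69], [-2.92, 2.92]. Speed limits (rad/s): [1.89, 1.89, 2.39, 3.01, 3.01, 3.01].

## Interface

Orientations are given as a unit quaternion [w, x, y, z].
In Python, from workcell import arm gives the robot as it stands.
- The arm moves only by the tool apply_moves, never from a script. Its argument "deltas" is a list of rows, each a list of 4 numbers: the shift along the tool's x, y, z in mm, then the turn about the tool's z in degrees. In form: [[dx, dy, dz, twist], ...]. A call has 1 to 5 rows; each row is the pose to reach, as a shift and turn from the pose commanded when the call began, along the tool's axes at that moment; what a row does not reach only later rows make up. A row lasts 1/10 s, in which the tool goes at most 50 mm and 8.59 degrees, less where a joint would pass 70% of its speed; a pose out of reach is approached as far as the arm can. A call with a gripper value outside its range is refused whole. "jaw" is the finger opening in mm, from 0 to 85.4, set as the call begins (left out, the last holds). The fingers move at their own pace and stop on an object; "force" is the grip in N (left out, the last holds). Time passes only in rows, so rows that repeat a pose let the fingers close. It gives the time, the measured TCP pose, the force, the opening and the grip force at its end, in the units of the state.
- arm.observe(): the state, without advancing time (a new reading comes with each control period).
- arm.camera(name): name is "scene" or "top" or "wrist"; returns (picture, depth): 420x560x3 uint8, red, green, blue; 420x560 float32, mm along the optical axis (not along the pixel's ray), 0 where there is no reading.
- arm.calibration(name): a dict with "fx", "fy", "cx", "cy" (pixels), "R" (3x3) and "t" (3): a world point X has camera coordinates R X + t; the wrist camera has in their place "T_tool_cam" (4x4, takes a point from camera to tool coordinates, whose origin is the TCP and whose axes are the flange's). Camera axes: x right, y down, z forward; pixel columns grow to the right and rows downward; lengths in mm; the calibration is good to about 2 mm. The wrist camera is an equidistant fisheye: a pixel r from the principal point sees the ray r / f radians off the axis. A picture is of the moment at which its call begins: read the wrist's pose just before it. calibration takes no time and is no camera call.
- arm.hand_in(): hands the job in; it is judged then, once.
The state is a dict: "t": time; "joints": joint angles; "qvel": joint speeds; "effort": joint torques, N m; "position": TCP position; "eef_rot": TCP orientation; "force": force on the tool from outside, world axes, zero at the start; "torque": the same for the moment, N m; "grip_width": finger opening in mm; "finger_force": force on a finger pad.
Only numpy, scipy, OpenCV 4.12 (cv2) and the standard library are available. Lean on these libraries where they do the work, as an engineer would, in place of code of your own. Each camera call takes 0.05 s, during which the arm holds its last target. There are 200 camera calls.

## Task

One of the three split pipe clamps on the red rack was never drawn up and its gap is open all the way down; the other two look the same but are tight inside. Take the orange-handled feeler gauge from its blue stand and try its blade gently in the gaps, never forcing it where it jams, until you find the gap that lets it in; slide it fully home there while still holding it, then let go and leave it standing in that gap as a marker. Leave the wrench, the jar and the brass fitting alone.

Things in the scene. Friction and masses are not known exactly. Their poses are not given: they have to be found in the camera images.
- grip (a point): Middle of the gauge's orange plastic handle, where it is gripped: the handle is upright, 28 mm (its x) x 14 mm (its y, the way to pinch it) x 52 mm tall, reaching 24 mm above this point and 28 mm below it. The whole gauge weighs about 0.12 kg.
- blade: The gauge's steel blade, rigid with the handle; origin at its tip, 75 mm straight below the grip point; z up. 20 mm wide (x), 4 mm thick (y), tip edge rounded, 42 mm long up to the dark guard plate (30 x 24 x 5 mm, just under the handle) that stops it on the top of a clamp or the stand. At the start the guard rests on the stand, in line with it. Over 40 N on blade or guard counts as forcing.
- tip (a point): The blade's tip, the lowest point of the gauge (same point as the blade's origin).
- stand: Blue plastic gauge stand, fixed, 60 (x) x 44 (y) x 50 mm high, origin at the centre of its underside; an upright slot 26 (x) x 8 (y) mm, 44 mm deep in the middle of its top.
- rack: Red steel bar of the pipe rack, fixed, 60 (x) x 210 (y) x 12 mm high, origin at the centre of its underside. Three aluminium split clamps stand in a row along its y, each 36 (x) x 44 (y) mm, tops 82 mm above the bench, each with a copper pipe stub through its foot along x, 65 mm either way. Each clamp is fixed only roughly: up to 2.5 mm off its place along the rack's y, each for itself.
- gap1 (a point): Nominal centre of the mouth of the gap at the rack's +y end, at clamp-top height, 64 mm from the middle one; axes as the rack. The real gap is up to 2.5 mm off along y (true in x and yaw). Each mouth is 6 mm wide (y), 26 mm long (x), ends closed. In the slack clamp (any of the three) it stays 6 mm wide for 46 mm down; in the tight two it narrows to 1.5 mm at 16 mm below the top.
- gap2 (a point): The same for the middle gap. All contacts are rigid: a blade that misses the mouth stops on the clamp's top, one in a tight gap stops 16 mm down, one in the slack gap goes 42 mm down, until its guard is on the clamp's top.
- gap3 (a point): The same for the gap at the rack's -y end. A blade that is off-centre in a gap can also drag on a side wall and stop at some other depth, until it is eased a little sideways (play is 1 mm each way).
- wrench_mid (a point): Bystander: steel wrench, 200 mm long, lying at the far side; point 5 mm above its underside at its origin.
- jar_mid (a point): Bystander: clear jar with a red cap, 60 mm across, 75 mm tall; its centre.
- fitting_mid (a point): Bystander: stepped brass pipe fitting, 44 mm across, 34 mm tall; its centre.
Not all that is in view belongs to the job. There is more than one size of the part that bears grip; the job needs the smallest.

How it is judged (in metres and radians):
On the way, in this order (a step that is already met when the one before it is completed fails the run):
1. the gauge is lifted out of its stand (height (world z) of tip above 0.06 m and contact force between the fingers and gauge above 0.5 N), for 0.1 s.
2. the held blade is slid home in the slack gap, to within 5 mm (z of tip in the frame of rack below 0.045 m and x of tip in the frame of rack between -0.008 and 0.008 m and (y of tip in the frame of rack between 0.058 and 0.07 m or y of tip in the frame of rack between -0.006 and 0.006 m or y of tip in the frame of rack between -0.07 and -0.058 m) and contact force between the fingers and gauge above 0.5 N), for 0.1 s.
At the end, for the whole second after the job is handed in: The gauge stands released, at rest and upright (within 0.1 rad) in the slack clamp's gap, its guard within 3 mm of the clamp's top (z of tip in the frame of rack below 0.043 m and x of tip in the frame of rack between -0.008 and 0.008 m and (y of tip in the frame of rack between 0.058 and 0.07 m or y of tip in the frame of rack between -0.006 and 0.006 m or y of tip in the frame of rack between -0.07 and -0.058 m) and angle between tip's own z axis and vertical below 0.1 rad and linear speed of blade below 0.02 m/s and contact force between the fingers and gauge below 0.1 N); the robot touches nothing.
It fails at once if the blade or its guard is pressed on anything with more than 40 N (contact force between blade and anything else above 40 N).
It fails at once if the wrench is moved by more than 20 mm (distance of wrench_mid from where it was at the start of the episode above 0.02 m).
It fails at once if the jar is moved by more than 20 mm (distance of jar_mid from where it was at the start of the episode above 0.02 m).
It fails at once if the fitting is moved by more than 20 mm (distance of fitting_mid from where it was at the start of the episode above 0.02 m).
It also fails if it takes over 64 s, if anything falls off the work surface, if the arm or the gripper's body presses on something with over 40 N, if the wrist force passes 120 N, or if a joint passes its speed limit or range.

## Working session

There is one attempt and no reset: what is moved stays moved. The work goes in short steps, Python scripts to look and compute and a tool call to move; the robot and the scene stay as the last step left them, time stands still between calls to the robot, and variables do not carry over. Pictures are saved under pics/ and viewed, at most 10 in all, crops included, and the job is handed in when it is done.

Besides the shell and the picture viewer there is one more tool, called after ">>>" as name(argument=value, ...) on one line, values as JSON. apply_moves: Moves the arm, as the interface text tells. Its arguments: {"type":"object","properties":{"deltas":{"type":"array"},"jaw":{"type":"number"},"force":{"type":"number"}},"required":["deltas"]}

```bash
mkdir -p pics; ls; cat > h.py <<'E'
import numpy as np, cv2
from workcell import arm
def cast(name,u,v,z):
    c=arm.calibration(name);R=np.array(c['R']);t=np.array(c['t'])
    d=R.T@np.array([(u-c['cx'])/c['fx'],(v-c['cy'])/c['fy'],1]);o=-R.T@t
    return o+d*(z-o[2])/d[2]
def cloud(name,depth):
    c=arm.calibration(name);R=np.array(c['R']);t=np.array(c['t'])
    v,u=np.mgrid[:420,:560]
    p=np.stack([(u-c['cx'])/c['fx']*depth,(v-c['cy'])/c['fy']*depth,depth],-1)
    return (p-t)@R
E
python3 - <<'E'
from h import *
print(arm.observe())
for n in ['top','scene']:
    p,d=arm.camera(n); np.savez(n+'.npz',p=p,d=d)
    cv2.imwrite(f'pics/{n}.png',cv2.resize(p[:,:,::-1],(800,600)))
    print(arm.calibration(n))
E
```

```text
pics
{'t': 0.0, 'joints': array([-1.23160320e+00,  4.80865592e-01,  1.59688263e+00,  1.24845013e-05,
        1.06510002e+00, -4.65679663e-02]), 'qvel': array([-0.00284974,  0.00153255, -0.0004229 , -0.00116739, -0.0006421 ,
        0.00010386]), 'effort': array([-9.07834939e-03, -9.50658202e+01, -4.30187094e+01, -6.54521755e-04,
        1.23304073e-02, -5.13368684e-05]), 'position': array([ 244.48153091, -601.83990673,  249.64720935]), 'eef_rot': array([-6.21883756e-04,  9.81456532e-01,  1.91683805e-01, -8.61262926e-05]), 'force': array([0.32865947, 0.27859822, 0.3049382 ]), 'torque': array([0.04356914, 0.02766025, 0.0317545 ]), 'finger_force': 0.0, 'grip_width': 85.37879550089761}
{'fx': 506.2357975321505, 'fy': 506.2357975321505, 'cx': 276.3480005745001, 'cy': 213.45886765207496, 'R': array([[-0.02880366, -0.99955811,  0.00734384],
       [-0.9942289 ,  0.027889  , -0.103591  ],
       [ 0.10334042, -0.01028526, -0.99459287]]), 't': array([ 103.56414604,  627.5537732 , 1167.26538753])}
{'fx': 517.9817333153918, 'fy': 517.9817333153918, 'cx': 274.5771418584498, 'cy': 209.63785569972526, 'R': array([[-0.86466068,  0.50205766,  0.0173209 ],
       [ 0.30655662,  0.55464967, -0.77355464],
       [-0.39797607, -0.66355245, -0.63349286]]), 't': array([ 482.9064748 , -193.20254714, 1387.43417239])}
```

View pics/top.png

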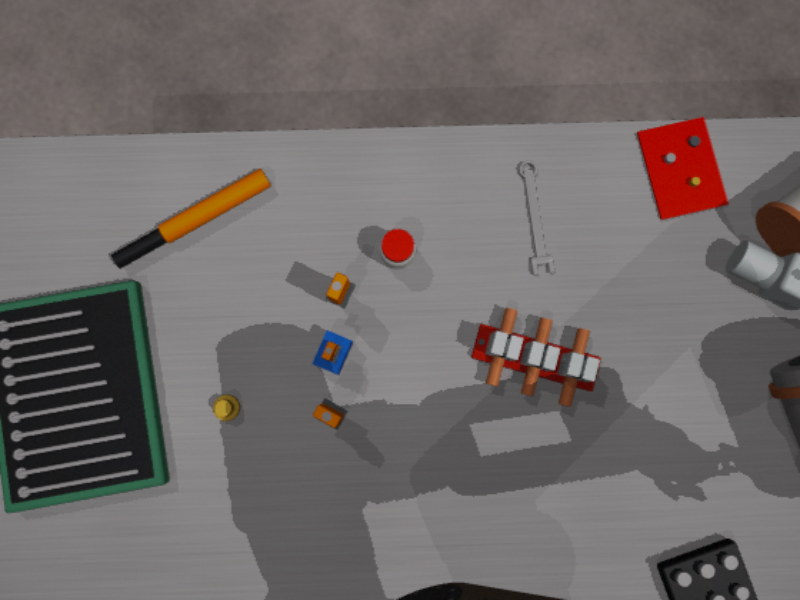

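View pics/scene.png

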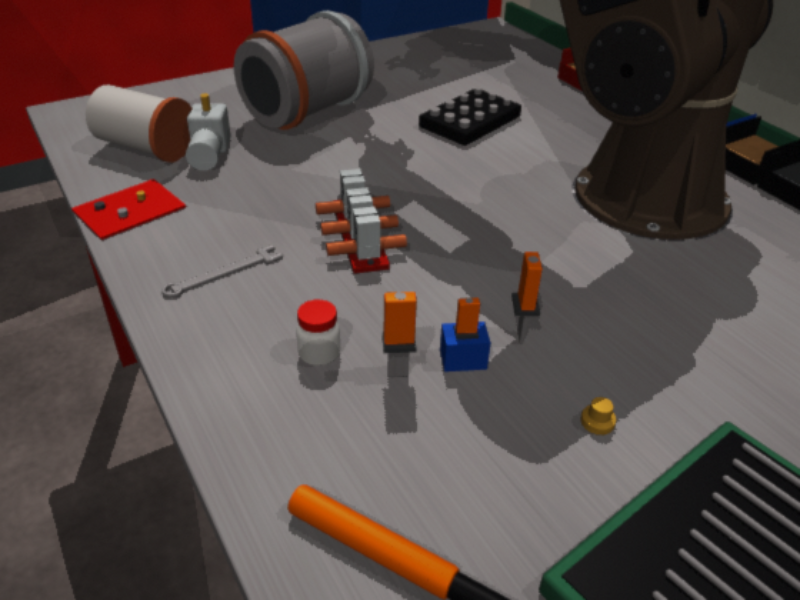

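The top view shows the rack at about (537,355), the blue stand with the wanted gauge at (332,350), and two other gauges at (338,287) and (328,413). The jar is at (398,246) and the fitting at (226,407). I'll measure these from the top view.

```bash
python3 - <<'E'
from h import *
z=np.load('top.npz');p,d=z['p'],z['d'];P=cloud('top',d)
hsv=cv2.cvtColor(p,cv2.COLOR_RGB2HSV);H,S,V=[hsv[...,i].astype(int) for i in range(3)]
v,u=np.mgrid[:420,:560]
def box(x0,x1,y0,y1):return (u>x0*.7)&(u<x1*.7)&(v>y0*.7)&(v<y1*.7)
def rep(n,m,zz,noholes=True):
    w=np.argwhere(m)[:,::-1]
    pts=np.array([cast('top',a,b,zz)[:2] for a,b in w],np.float32)
    print(n,len(w),'depthz',np.percentile(P[m][:,2],[5,50,95]).round(1),'mean',pts.mean(0).round(1),'rect',cv2.minAreaRect(pts))
Z=P[...,2]
b=box(300,360,320,380)
rep('stand',b&(H>100)&(H<130)&(S>120)&(Z>40)&(Z<60),50)
for n,bb in [('handle',b),('h2',box(310,360,265,315)),('h3',box(305,350,395,435))]:
    o=bb&(H<22)&(S>120)
    zt=np.percentile(Z[o],90); rep(n,o&(Z>zt-10),zt)
b=box(460,615,300,410)
rep('bar',b&(H<4)&(S>200)&(Z<30),12)
c=b&(S<60)&(Z>72)&(Z<95)
n,l,s,cc=cv2.connectedComponentsWithStats(c.astype(np.uint8))
for i in range(1,n):
    if s[i,4]>20: rep('clamp%d'%i,l==i,82)
rep('clampall',c,82)
cr=p[int(290*.7):int(420*.7),int(450*.7):int(630*.7)]
cv2.imwrite('pics/crop.png',cv2.resize(cr[:,:,::-1],None,fx=5.5,fy=5.5,interpolation=cv2.INTER_NEAREST))
E
```

```text
stand 355 depthz [45.4 49.5 53.8] mean [554.5 190.2] rect ((555.064697265625, 190.64794921875), (44.521114349365234, 59.673248291015625), 65.47159576416016)
handle 65 depthz [103.6 105.9 109.1] mean [555.  190.3] rect ((554.9457397460938, 190.70199584960938), (13.833061218261719, 26.482872009277344), 62.17987060546875)
h2 138 depthz [135.3 139.5 142.9] mean [650.1 173.5] rect ((650.255126953125, 173.7709503173828), (20.210369110107422, 39.79487991333008), 64.9293212890625)
h3 147 depthz [135.9 139.3 143. ] mean [457.  192.4] rect ((456.8216857910156, 192.59410095214844), (39.2892951965332, 20.09123420715332), 57.78713607788086)
bar 521 depthz [ 7.8 11.6 15.4] mean [ 538.4 -121.6] rect ((538.2566528320312, -147.17788696289062), (206.71987915039062, 58.306541442871094), 72.6591796875)
clamp1 298 depthz [76.8 81.5 84.8] mean [556.4 -88.5] rect ((556.6021118164062, -88.38414001464844), (44.71713638305664, 36.423709869384766), 73.05306243896484)
clamp2 307 depthz [76.1 81.5 84.9] mean [ 538.7 -145.6] rect ((538.6725463867188, -145.60604858398438), (45.84597396850586, 36.578529357910156), 73.09070587158203)
clamp3 312 depthz [76.4 81.4 85.5] mean [ 519.7 -207. ] rect ((519.8277587890625, -206.82212829589844), (46.355934143066406, 36.13951873779297), 73.05384826660156)Traceback (most recent call last):
  File "<stdin>", line 22, in <module>
  File "<stdin>", line 8, in rep
  File "h.py", line 4, in cast
    c=arm.calibration(name);R=np.array(c['R']);t=np.array(c['t'])
ValueError: time passes only in moves, steps and waits
```

```bash
cat >> h.py <<'E'
from scipy.spatial.transform import Rotation as Ro
def pose(s):
    q=np.array(s['eef_rot']);return Ro.from_quat(q[[1,2,3,0]]).as_matrix(),np.array(s['position'])
def plan(s,xyz,yaw_deg):
    "delta to bring TCP to xyz with tool x at world yaw"
    R,p=pose(s); d=R.T@(np.array(xyz)-p)
    y=np.degrees(np.arctan2(R[1,0],R[0,0])); tw=-((yaw_deg-y+180)%360-180)
    return d.round(1),round(tw,2)
E
python3 - <<'E'
from h import *
s=arm.observe();c=arm.calibration('wrist');print(c)
print(plan(s,[538,-147,260],-16.9))
E
```

```text
{'fx': 325.19226210127806, 'fy': 325.19226210127806, 'cx': 285.0177797909677, 'cy': 209.85168169454332, 'T_tool_cam': array([[ 1.86108918e-04, -9.62686563e-01, -2.70618821e-01,
         6.91141684e+01],
       [ 9.99999265e-01, -1.45025607e-04,  1.20362280e-03,
         5.89172461e-01],
       [-1.19795816e-03, -2.70618846e-01,  9.62685829e-01,
        -1.23737409e+02],
       [ 0.00000000e+00,  0.00000000e+00,  0.00000000e+00,
         1.00000000e+00]])}
(array([ 443.1, -311. ,   -9.9]), np.float64(39.0))
```

>>> apply_moves(deltas=[[40,-28,-1,7.8],[80,-56,-2,15.6],[120,-84,-3,23.4],[160,-112,-4,31.2],[200,-140,-5,39]])

```text
t: 0.6
position: [376.4, -397.8, 255.1]
eef_rot: [-0.0, 0.989, -0.146, -0.0]
force: [0.9, -0.8, -0.2]
grip_width: 85.1
finger_force: 0.0
```

```bash
python3 - <<'E'
from h import *
s=arm.observe();print(s['t'],s['position'],pose(s)[0].round(4),plan(s,[538,-147,260],-16.9))
E
```

```text
0.6 [ 376.3875215  -397.77414546  255.10039796] [[ 9.575e-01 -2.886e-01 -2.000e-04]
 [-2.886e-01 -9.575e-01  4.000e-04]
 [-3.000e-04 -3.000e-04 -1.000e+00]] (array([  82.4, -286.7,   -4.8]), np.float64(0.13))
```

>>> apply_moves(deltas=[[12,-45,-1,0],[26,-90,-2,0],[40,-135,-3,0],[52,-180,-4,0],[65,-225,-5,0]])

```text
t: 1.1
position: [502.4, -200.4, 260.2]
eef_rot: [-0.0, 0.99, -0.143, -0.0]
force: [-0.2, -0.2, -0.4]
grip_width: 85.3
finger_force: 0.0
```

>>> apply_moves(deltas=[[9,-31,0,0.1],[17,-62,0,0.1],[17,-62,0,0.1],[17,-62,0,0.1]], jaw=45)

```text
t: 1.5
position: [535.7, -147.0, 259.9]
eef_rot: [0.0, 0.99, -0.143, -0.0]
force: [-0.6, -0.4, 0.9]
grip_width: 44.9
finger_force: 0.0
```

```bash
python3 - <<'E'
from h import *
s=arm.observe();p,d=arm.camera('wrist');print(s['t'],s['position'],s['force'])
R,t=pose(s);np.savez('w1.npz',p=p,d=d,R=R,t=t)
cv2.imwrite('pics/w1.png',cv2.resize(p[:,:,::-1],(800,600)))
E
```

```text
1.5 [ 535.65020169 -147.02191926  259.93499578] [-0.56994178 -0.43514072  0.92985798]
```

View pics/w1.png

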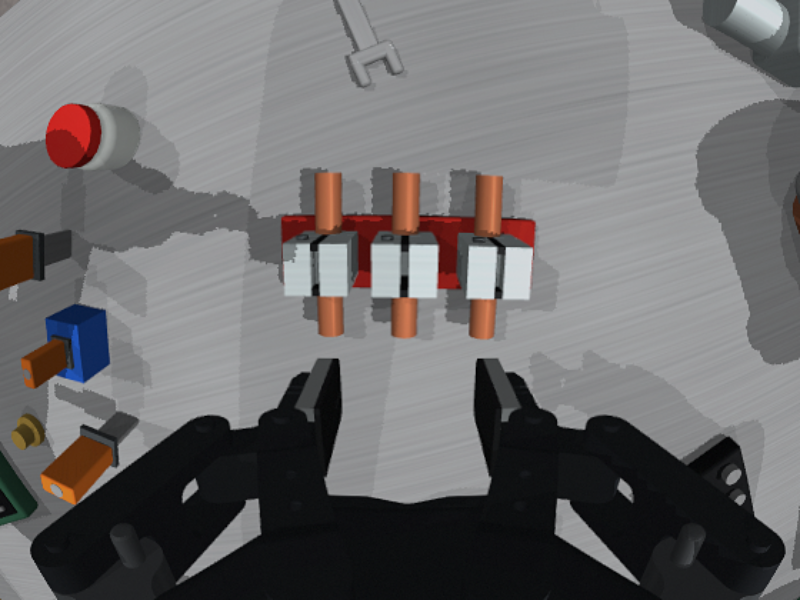

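```bash
python3 - <<'E'
import numpy as np,cv2
p=np.load('w1.npz')['p']
cr=p[155:215,190:380]
cv2.imwrite('pics/c1.png',cv2.resize(cr[:,:,::-1],None,fx=4.2,fy=4.2,interpolation=cv2.INTER_NEAREST))
for r in (180,190,200):print(r,p[r,195:378].mean(-1).astype(int).tolist())
E
```

```text
180 [96, 97, 53, 133, 128, 126, 126, 126, 126, 124, 176, 200, 198, 195, 194, 195, 196, 194, 195, 195, 197, 190, 140, 92, 64, 85, 102, 92, 162, 200, 195, 195, 196, 196, 196, 195, 196, 196, 196, 195, 196, 196, 196, 196, 196, 197, 198, 196, 97, 104, 101, 56, 60, 62, 56, 50, 33, 34, 34, 33, 34, 36, 32, 26, 101, 177, 199, 195, 196, 196, 196, 195, 195, 196, 195, 196, 195, 195, 195, 196, 195, 196, 196, 199, 179, 125, 93, 102, 102, 100, 89, 166, 218, 213, 213, 213, 212, 211, 212, 212, 211, 212, 212, 212, 212, 213, 213, 212, 212, 213, 219, 160, 55, 35, 38, 40, 39, 38, 41, 41, 39, 40, 39, 40, 44, 60, 62, 61, 66, 74, 75, 71, 98, 211, 215, 214, 213, 213, 213, 213, 213, 213, 212, 214, 213, 213, 213, 214, 213, 214, 214, 218, 176, 91, 122, 92, 64, 68, 126, 205, 217, 215, 214, 216, 214, 215, 215, 215, 215, 215, 216, 216, 215, 215, 215, 216, 219, 185, 103, 141, 141, 141, 145]
190 [90, 92, 89, 127, 202, 197, 196, 196, 196, 196, 196, 195, 195, 196, 195, 195, 195, 196, 195, 195, 197, 193, 152, 102, 84, 76, 100, 83, 161, 197, 197, 197, 196, 196, 197, 196, 196, 196, 196, 196, 196, 196, 196, 196, 197, 196,
[... 810 characters left out ...]
194, 195, 195, 195, 195, 195, 195, 194, 194, 194, 194, 194, 195, 196, 190, 140, 102, 102, 90, 58, 53, 51, 50, 51, 50, 52, 50, 52, 53, 52, 49, 90, 162, 198, 194, 194, 194, 194, 194, 195, 194, 193, 193, 193, 194, 194, 194, 193, 192, 194, 199, 156, 41, 1, 4, 7, 2, 42, 163, 216, 211, 211, 211, 210, 211, 211, 210, 211, 211, 211, 211, 211, 211, 211, 211, 212, 216, 184, 108, 60, 64, 65, 64, 66, 65, 64, 65, 64, 65, 65, 65, 49, 37, 35, 55, 73, 77, 72, 95, 198, 217, 213, 213, 213, 213, 212, 213, 213, 213, 213, 213, 214, 213, 214, 214, 214, 216, 212, 151, 61, 72, 63, 70, 66, 163, 221, 215, 215, 214, 215, 214, 215, 215, 215, 215, 215, 215, 215, 216, 215, 216, 216, 213, 154, 130, 147, 146, 145, 144, 143]
```

View pics/c1.png

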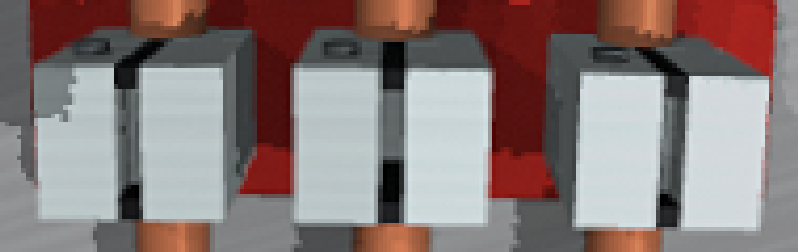

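```bash
cat >> h.py <<'E'
def wcast(R,t,u,v,z):
    c=arm.calibration('wrist') if not hasattr(wcast,'c') else wcast.c; wcast.c=c
    a,b=(u-c['cx'])/c['fx'],(v-c['cy'])/c['fy'];r=np.hypot(a,b)+1e-9
    ray=np.array([a/r*np.sin(r),b/r*np.sin(r),np.cos(r)]);T=np.array(c['T_tool_cam'])
    o=R@T[:3,3]+t;w=R@(T[:3,:3]@ray);return o+w*(z-o[2])/w[2]
E
python3 - <<'E'
from h import *
z=np.load('w1.npz');p,R,t=z['p'].mean(-1),z['R'],z['t']
def cross(a,thr):  # subpixel crossing
    i=np.where((a[:-1]-thr)*(a[1:]-thr)<0)[0];return i+(thr-a[i])/(a[i+1]-a[i])
for n,(a,b) in {'A':(200,240),'B':(262,310),'C':(330,369)}.items():
    g=[];L=[]
    for r in range(177,203):
        c=cross(p[r,a:b],150)+a
        m=(a+b)/2
        dn=[x for x in c if p[r,int(x)]>150];up=[x for x in c if p[r,int(x)]<=150]
        dn=[x for x in dn if abs(x-m)<14];up=[x for x in up if abs(x-m)<14]
        if len(dn)==1 and len(up)==1:
            e=[wcast(R,t,x,r,82) for x in(dn[0],up[0])];g.append(sum(e)/2);L.append(np.linalg.norm(e[0]-e[1]))
    g=np.array(g);k=np.polyfit(g[:,0]-g[:,0].mean(),g[:,1],1)
    print(n,len(g),'gap',g.mean(0).round(1),'w',np.mean(L).round(1),'x-axis deg',np.degrees(np.arctan(k[0])).round(2))
# bright top quads
m=((z['p'].min(-1)>165)).astype(np.uint8);m[:165]=0;m[212:]=0;m[:,:195]=0;m[:,375:]=0
n,l,s,c=cv2.connectedComponentsWithStats(m)
for i in range(1,n):
    if s[i,4]>100:
        w=np.argwhere(l==i);q=np.array([wcast(R,t,x,y,82)[:2] for y,x in w],np.float32);rc=cv2.minAreaRect(q)
        print(s[i],np.round(rc[0],1),np.round(rc[1],1),round(rc[2],2))
E
```

```text
A 23 gap [556.5 -88.5  82. ] w 6.0 x-axis deg -16.94
B 26 gap [ 540.7 -146.6   82. ] w 6.0 x-axis deg -17.19
C 26 gap [ 522.7 -208.4   82. ] w 5.8 x-axis deg -17.78
[199 171  19  36 555] [562.3 -77.2] [18.5 34.7] 72.53
[224 171  19  36 684] [ 555.  -101.2] [17.7 34.7] 71.69
[260 171  20  37 688] [ 544.4 -134.7] [18.2 35. ] 72.55
[286 171  21  38 713] [ 536.9 -158.5] [18.6 35.9] 72.6
[327 173  21  36 700] [ 525.1 -196.1] [18.9 34.8] 72.36
[352 173  21  37 681] [ 517.7 -219.9] [18.8 35.8] 73.13
```

```bash
python3 - <<'E'
from h import *
s=arm.observe();print(s['position'],plan(s,[552,191,260],-24.5))
E
```

```text
[ 535.34352358 -147.70664773  259.97271191] (array([ -80.3, -329.5,   -0. ]), np.float64(7.99))
```

>>> apply_moves(deltas=[[-11,-46,0,2],[-22,-92,0,4],[-33,-138,0,6],[-44,-184,0,8],[-55,-230,0,8]])

```text
t: 2.05
position: [548.2, 89.0, 260.4]
eef_rot: [0.0, 0.977, -0.214, 0.0]
force: [0.1, 0.9, 0.1]
grip_width: 45.3
finger_force: 0.0
```

```bash
python3 - <<'E'
from h import *
s=arm.observe();print(s['position'],plan(s,[552,191,260],-24.5))
E
```

```text
[548.21019776  88.9672284  260.35002756] (array([-39.2, -94.3,   0.3]), np.float64(-0.23))
```

>>> apply_moves(deltas=[[-19,-46,0,0],[-39,-94,0,-0.2],[-39,-94,0,-0.2],[-39,-94,0,-0.2],[-39,-94,0,-0.2]])

```text
t: 2.55
position: [552.0, 188.7, 260.1]
eef_rot: [0.0, 0.977, -0.211, -0.0]
force: [0.3, -0.2, 0.2]
grip_width: 45.3
finger_force: 0.0
```

```bash
python3 - <<'E'
from h import *
q=[];s=arm.observe();p,d=arm.camera('wrist');R,t=pose(s);np.savez('w2.npz',p=p,d=d,R=R,t=t)
print(t)
cv2.imwrite('pics/w2.png',cv2.resize(p[:,:,::-1],(800,600)))
hsv=cv2.cvtColor(p,cv2.COLOR_RGB2HSV);H,S,V=[hsv[...,i].astype(int) for i in range(3)]
m=((H>100)&(H<130)&(S>120)).astype(np.uint8)
o=((H>5)&(H<20)&(S>150)).astype(np.uint8)
for nm,mm,z in(('b',m,50),('o',o,107)):
    n,l,st,c=cv2.connectedComponentsWithStats(mm)
    for i in range(1,n):
        if st[i,4]>150: print(nm,st[i],wcast(R,t,*c[i],z).round(1))
E
```

```text
[551.9935952  188.67717291 260.09654115]
b [ 260  151   42   61 1672] [563.9 187.9  50. ]
o [  25    0   88  141 3644] [764.7 328.1 107. ]
o [473  41  19  35 499] [604.2 -42.  107. ]
o [509  45  17  30 399] [591.5 -86.9 107. ]
o [541  50  16  28 349] [ 576.6 -134.3  107. ]
o [ 233   59   33   53 1289] [654.9 174.3 107. ]
o [480 107  17  37 508] [541.6 -22.2 107. ]
o [515 107  15  35 437] [527.4 -66.4 107. ]
o [546 108  13  33 373] [ 512.3 -113.9  107. ]
o [272 172  16  39 460] [562.6 188.6 107. ]
o [ 298  262   41   53 1539] [462.  196.6 107. ]
```

View pics/w2.png

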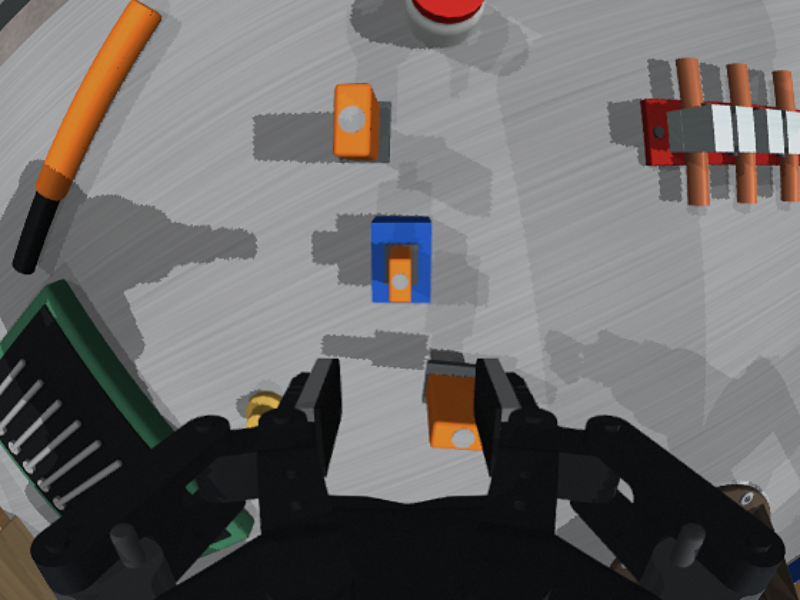

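```bash
python3 - <<'E'
from h import *
z=np.load('w2.npz');p,R,t=z['p'],z['R'],z['t']
for r in range(176,216,3):print(r,p[r,268:294,0].tolist())
def q(m,zz):
    w=np.argwhere(m);a=np.array([wcast(R,t,x,y,zz)[:2] for y,x in w],np.float32);print(len(w),a.mean(0).round(1),cv2.minAreaRect(a))
m=np.zeros(p.shape[:2],bool);m[165:216,264:298]=1
q(m&(p[...,0]>150),107)
hsv=cv2.cvtColor(p,cv2.COLOR_RGB2HSV)
b=(hsv[...,0]>100)&(hsv[...,0]<130)&(hsv[...,1]>120)
print([(r,np.where(b[r])[0][[0,-1]].tolist()) for r in range(151,212,10)])
b[:158]=0;q(b,50)
s=arm.observe();print(plan(s,[555,190.5,260],-24.5))
E
```

```text
176 [29, 47, 54, 51, 51, 81, 103, 98, 97, 98, 97, 97, 97, 96, 96, 96, 96, 97, 109, 107, 79, 70, 74, 75, 55, 28]
179 [29, 44, 53, 50, 70, 95, 100, 97, 97, 97, 96, 97, 95, 96, 96, 97, 95, 97, 106, 108, 84, 68, 72, 75, 57, 30]
182 [27, 43, 52, 50, 131, 200, 217, 218, 218, 218, 218, 218, 218, 217, 218, 218, 217, 217, 218, 173, 82, 68, 72, 75, 57, 28]
185 [25, 42, 52, 53, 146, 210, 216, 214, 214, 213, 214, 214, 214, 213, 214, 214, 213, 215, 219, 184, 101, 66, 73, 74, 56, 30]
188 [26, 43, 51, 53, 146, 210, 216, 214, 214, 214, 213, 214, 214, 213, 214, 213, 214, 214, 219, 175, 85, 68, 74, 74, 57, 30]
191 [25, 43, 51, 53, 146, 209, 217, 216, 217, 209, 188, 172, 179, 178, 177, 205, 217, 216, 219, 177, 85, 69, 72, 75, 57, 27]
194 [26, 43, 52, 50, 144, 210, 204, 171, 159, 162, 163, 163, 163, 163, 162, 160, 166, 197, 221, 176, 83, 68, 72, 74, 56, 30]
197 [25, 42, 49, 55, 146, 207, 191, 158, 161, 163, 163, 164, 163, 163, 163, 162, 156, 179, 213, 177, 84, 69, 72, 74, 57, 31]
200 [35, 35, 33, 33, 142, 209, 214, 194, 169, 160, 162, 163, 162, 162, 160, 162, 187, 211, 221, 173, 60, 30, 34, 35, 34, 32]

[... 366 characters left out ...]
 37, 37]
212 [140, 136, 135, 134, 132, 134, 140, 141, 142, 141, 141, 141, 141, 141, 141, 141, 142, 141, 135, 130, 133, 127, 120, 121, 121, 124]
215 [158, 160, 160, 159, 159, 159, 159, 159, 159, 159, 158, 156, 155, 153, 152, 152, 154, 155, 157, 158, 158, 159, 159, 160, 160, 160]
561 [555.  191.7] ((555.6592407226562, 191.04063415527344), (29.336833953857422, 30.677953720092773), 65.58685302734375)
[(151, [263, 279]), (161, [260, 301]), (171, [260, 301]), (181, [260, 301]), (191, [19, 301]), (201, [260, 301]), (211, [261, 300])]
1615 [505.8 171.8] ((321.0836486816406, 217.18472290039062), (1214.5655517578125, 496.9918518066406), 61.178070068359375)
(array([ 1.8, -3. ,  0.2]), np.float64(0.06))
```

>>> apply_moves(deltas=[[1.8,-2.5,40,0],[1.8,-2.5,80,0],[1.8,-2.5,120,0],[1.8,-2.5,150,0],[1.8,-2.5,175,0]])

```text
t: 3.1
position: [554.3, 189.7, 83.6]
eef_rot: [0.0, 0.977, -0.212, -0.001]
force: [1.0, 0.2, -0.1]
grip_width: 44.8
finger_force: 0.0
```

>>> apply_moves(deltas=[[0,0,0,0],[0,0,0,0],[0,0,0,0],[0,0,0,0],[0,0,0,0]], jaw=0, force=40)

```text
t: 3.6
position: [555.3, 191.9, 86.4]
eef_rot: [-0.0, 0.978, -0.211, 0.001]
force: [-0.2, -0.2, -1.5]
grip_width: 13.9
finger_force: 42.6
```

>>> apply_moves(deltas=[[0,0,-15,0],[0,0,-40,0],[0,0,-70,0],[0,0,-100,0],[0,0,-130,0]])

```text
t: 4.1
position: [554.6, 191.9, 217.9]
eef_rot: [-0.0, 0.978, -0.211, 0.0]
force: [0.4, 0.5, -1.0]
grip_width: 13.7
finger_force: 42.6
```

>>> apply_moves(deltas=[[0,0,0,0],[0,0,0,0]])

```text
t: 4.3
position: [555.0, 192.0, 216.7]
eef_rot: [-0.001, 0.978, -0.211, 0.001]
force: [-0.6, 0.3, -1.5]
grip_width: 13.1
finger_force: 42.7
```

```bash
python3 - <<'E'
from h import *
s=arm.observe();print(s['position'],s['force'],s['grip_width'],s['finger_force'],plan(s,[557.5,-89,215],-17.3))
p,d=arm.camera('wrist');R,t=pose(s);np.savez('w3.npz',p=p,d=d,R=R,t=t)
print(arm.observe()['position'])
cv2.imwrite('pics/w3.png',cv2.resize(p[:,:,::-1],(800,600)))
E
```

```text
[554.99112685 191.9613693  216.74706344] [-0.62321116  0.25891369 -1.5329184 ] 13.141749375182663 42.74299085140228 (array([118.1, 255. ,   1.6]), np.float64(-7.03))
[554.41677321 191.74421579 215.63682136]
```

View pics/w3.png

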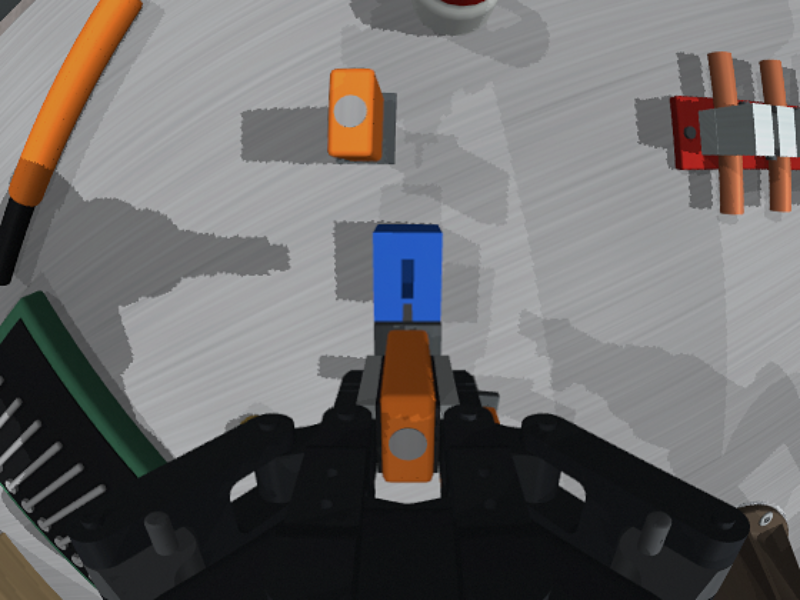

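>>> apply_moves(deltas=[[20,42,0,-2],[40,85,0,-4],[60,128,0,-6],[80,171,0,-7],[100,214,0,-7]])

```text
t: 4.85
position: [556.6, -46.1, 214.3]
eef_rot: [0.0, 0.989, -0.15, -0.001]
force: [0.7, 0.1, -0.4]
grip_width: 13.6
finger_force: 42.6
```

>>> apply_moves(deltas=[[9.5,20,0,0],[18.5,41,0,0],[18.5,41,0,0],[18.5,41,0,0],[18.5,41,0,0]])

```text
t: 5.35
position: [562.6, -88.3, 214.7]
eef_rot: [-0.0, 0.989, -0.151, -0.001]
force: [0.5, 0.5, -0.7]
grip_width: 13.6
finger_force: 42.6
```

```bash
python3 - <<'E'
from h import *
s=arm.observe();print(s['position'],s['force'],plan(s,[557.5,-89,215],-17.3))
p,d=arm.camera('wrist');R,t=pose(s);np.savez('w4.npz',p=p,d=d,R=R,t=t)
print(arm.observe()['position'])
cr=p[150:300,185:385]
cv2.imwrite('pics/w4.png',cv2.resize(cr[:,:,::-1],None,fx=4,fy=4,interpolation=cv2.INTER_NEAREST))
E
```

```text
[562.55976371 -88.28740607 214.66704636] [ 0.53967031  0.46597689 -0.66970213] (array([-4.6,  2.2, -0.3]), np.float64(-0.02))
[562.67762158 -88.142724   214.81937614]
```

View pics/w4.png

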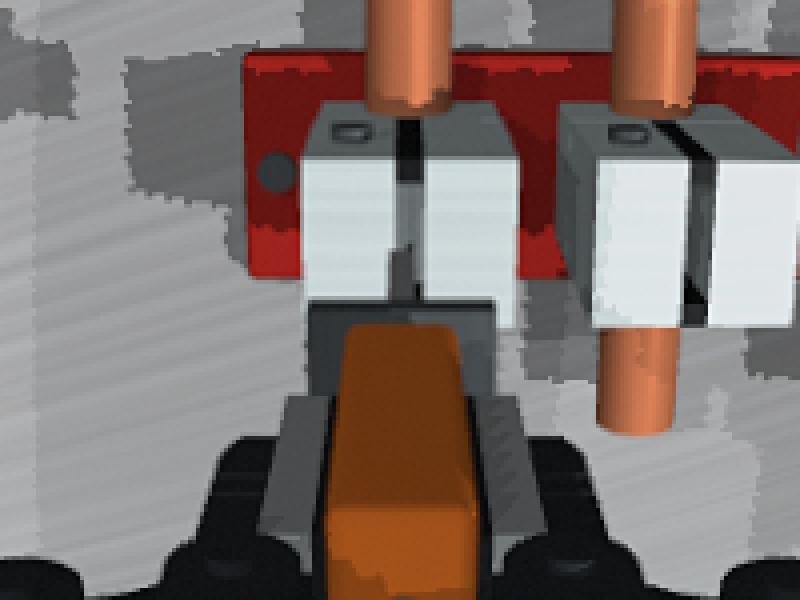

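```bash
python3 - <<'E'
from h import *
z=np.load('w4.npz');p,R,t=z['p'],z['R'],z['t']
g=p.mean(-1)
for r in (198,204,208):print(r,g[r,278:296].astype(int).tolist())
for r in (214,217,219,221,223):print(r,g[r,278:296].astype(int).tolist())
def tl(u,v,zz):return (R.T@(wcast(R,t,u,v,zz)-t)).round(2)
def cross(a,thr):
    i=np.where((a[:-1]-thr)*(a[1:]-thr)<0)[0];return i+(thr-a[i])/(a[i+1]-a[i])
for a,b in((270,306),(345,372)):
    for r in (193,197,201,205,209):
        c=cross(g[r,a:b],150)+a
        print(r,c.round(1),[tl(x,r,82)[1] for x in c])
# blade at tip height (tip z=t-77)
for r in(216,219,221):print('blade',tl(282.3,r,t[2]-77),tl(288.2,r,t[2]-77))
# clamp A back edge row / x extent
print(cross(g[175:232,275],150)+175,[tl(275,v,82)[0] for v in cross(g[175:232,275],150)+175])
print(cross(g[175:235,310],150)+175,[tl(310,v,82)[0] for v in cross(g[175:235,310],150)+175])
E
```

```text
198 [209, 208, 209, 209, 213, 181, 121, 111, 113, 107, 106, 112, 111, 172, 214, 211, 210, 209]
204 [207, 207, 207, 207, 211, 181, 121, 111, 113, 104, 105, 111, 131, 184, 211, 209, 208, 208]
208 [210, 209, 209, 210, 213, 182, 123, 111, 113, 106, 105, 110, 132, 185, 213, 211, 210, 210]
214 [211, 211, 213, 200, 137, 57, 65, 66, 66, 65, 92, 112, 133, 187, 215, 212, 211, 212]
217 [212, 211, 215, 185, 108, 62, 65, 68, 66, 65, 87, 107, 132, 187, 214, 212, 211, 211]
219 [212, 214, 217, 186, 109, 61, 65, 66, 66, 65, 87, 111, 137, 190, 217, 214, 213, 213]
221 [210, 211, 214, 185, 110, 61, 66, 68, 67, 67, 52, 17, 88, 178, 215, 211, 211, 210]
223 [218, 217, 221, 178, 83, 64, 68, 67, 68, 69, 52, 7, 93, 186, 222, 218, 218, 218]
193 [283.2 290.8] [np.float64(-1.12), np.float64(5.05)]
197 [283.6 290.6] [np.float64(-0.82), np.float64(4.91)]
201 [283.6 290.6] [np.float64(-0.84), np.float64(4.89)]
205 [283.5 290.3] [np.float64(-0.85), np.float64(4.7)]
209 [283.5 290.3] [np.float64(-0.85), np.float64(4.7)]
193 [356.8 363.8] [np.float64(59.32), np.float64(65.25)]
197 [356.7 363.5] [np.float64(59.37), np.float64(65.2)]
201 [356.4 363.3] [np.float64(59.37), np.float64(65.29)]
205 [356.2 363.1] [np.float64(59.38), np.float64(65.28)]
209 [356.1 362.6] [np.float64(59.47), np.float64(65.08)]
blade [ 8.99 -1.45 76.99] [ 8.99  2.35 76.99]
blade [ 6.96 -1.45 76.99] [ 6.96  2.36 76.99]
blade [ 5.6  -1.46 76.99] [ 5.6   2.36 76.99]
[189.32019704 224.17037037] [np.float64(14.68), np.float64(-14.85)]
[189.33014354 232.55       233.72972973] [np.float64(14.7), np.float64(-22.28), np.float64(-23.33)]
```

>>> apply_moves(deltas=[[-3,1.5,15,0],[-3,1.5,32,0],[-3,1.5,46,0],[-3,1.5,46,0],[-3,1.5,46,0]], force=22)

```text
t: 5.9
position: [559.7, -89.0, 169.4]
eef_rot: [-0.0, 0.989, -0.15, -0.0]
force: [-0.1, -0.2, -0.3]
grip_width: 13.2
finger_force: 42.5
```

```bash
cat > look.py <<'E'
import sys
from h import *
s=arm.observe();p,d=arm.camera('wrist');R,t=pose(s)
print(t,s['force'],s['finger_force'])
g=p.mean(-1)
for r in map(int,sys.argv[1:]):print(r,g[r,272:300].astype(int).tolist())
np.savez('wl.npz',p=p,d=d,R=R,t=t)
E
python3 look.py 170 180 190 195 200 205 210 215 220 225
```

```text
[559.71303469 -88.96378688 169.39250484] [-0.05137038 -0.1546824  -0.28518133] 42.54380822181702
170 [49, 59, 71, 80, 87, 95, 101, 108, 113, 117, 119, 122, 126, 129, 139, 150, 153, 151, 150, 141, 128, 120, 117, 111, 105, 89, 69, 59]
180 [48, 57, 70, 74, 75, 87, 104, 108, 115, 118, 121, 125, 115, 120, 140, 150, 153, 151, 150, 144, 108, 64, 62, 61, 54, 47, 41, 38]
190 [46, 47, 74, 93, 90, 89, 91, 90, 93, 73, 19, 9, 9, 9, 10, 9, 5, 67, 94, 92, 90, 91, 91, 91, 91, 91, 91, 90]
195 [84, 88, 92, 90, 90, 90, 90, 91, 94, 70, 7, 8, 8, 12, 10, 9, 6, 40, 79, 93, 91, 90, 90, 90, 90, 91, 92, 91]
200 [161, 161, 161, 160, 161, 161, 162, 165, 148, 91, 15, 18, 23, 23, 23, 22, 20, 56, 131, 165, 162, 161, 161, 161, 162, 162, 162, 161]
205 [202, 225, 201, 197, 221, 219, 218, 221, 205, 132, 23, 29, 32, 32, 33, 30, 26, 90, 185, 223, 219, 219, 218, 219, 219, 219, 219, 219]
210 [139, 139, 139, 138, 133, 180, 219, 218, 204, 154, 110, 114, 108, 106, 110, 110, 112, 134, 191, 218, 215, 215, 215, 215, 215, 215, 215, 215]
215 [141, 141, 141, 141, 139, 136, 152, 199, 207, 149, 79, 66, 69, 68, 68, 65, 91, 137, 194, 221, 219, 208, 192, 194, 194, 195, 194, 193]
220 [139, 139, 139, 136, 152, 194, 217, 217, 203, 146, 77, 66, 69, 68, 69, 66, 85, 132, 192, 216, 200, 190, 191, 191, 191, 192, 191, 191]
225 [56, 55, 55, 56, 54, 54, 66, 78, 80, 66, 41, 40, 40, 40, 41, 41, 41, 54, 71, 78, 77, 73, 69, 68, 69, 68, 69, 68]
```

>>> apply_moves(deltas=[[0,0.2,3,0],[0,0.2,6,0],[0,0.2,9,0],[0,0.2,11,0],[0,0.2,12,0]], force=22, jaw=0)

```text
t: 6.45
position: [559.6, -89.8, 157.0]
eef_rot: [-0.0, 0.989, -0.151, -0.0]
force: [0.4, -0.4, -0.9]
grip_width: 13.4
finger_force: 42.5
```

>>> apply_moves(deltas=[[0,0,1,0],[0,0,2,0],[0,0,2,0]])

```text
t: 6.75
position: [559.6, -89.8, 155.2]
eef_rot: [-0.0, 0.989, -0.151, -0.0]
force: [-0.3, 0.3, -0.9]
grip_width: 13.8
finger_force: 42.6
```

>>> apply_moves(deltas=[[0,0,1.5,0],[0,0,3,0],[0,0,3,0]])

```text
t: 7.05
position: [559.6, -89.8, 152.1]
eef_rot: [-0.0, 0.989, -0.151, -0.0]
force: [-1.7, 1.0, -1.5]
grip_width: 13.3
finger_force: 42.6
```

>>> apply_moves(deltas=[[0,0,1.5,0],[0,0,3,0],[0,0,3,0]])

```text
t: 7.35
position: [559.6, -89.8, 149.0]
eef_rot: [-0.0, 0.989, -0.151, -0.0]
force: [-1.2, 0.3, -0.8]
grip_width: 13.6
finger_force: 42.6
```

>>> apply_moves(deltas=[[0,0,1,0],[0,0,2,0],[0,0,2,0]])

```text
t: 7.65
position: [559.6, -89.8, 147.1]
eef_rot: [-0.0, 0.989, -0.151, -0.0]
force: [0.2, -0.2, -0.9]
grip_width: 13.4
finger_force: 42.6
```

>>> apply_moves(deltas=[[0,0,1,0],[0,0,2,0],[0,0,2,0]])

```text
t: 7.95
position: [559.6, -89.8, 145.1]
eef_rot: [-0.0, 0.989, -0.151, -0.0]
force: [-0.3, -0.3, -1.4]
grip_width: 13.7
finger_force: 42.6
```

>>> apply_moves(deltas=[[0,0,0.5,0],[0,0,1,0],[0,0,1,0]])

```text
t: 8.25
position: [559.6, -89.8, 144.2]
eef_rot: [-0.0, 0.989, -0.151, -0.0]
force: [-0.2, 0.3, -1.3]
grip_width: 13.5
finger_force: 42.6
```

>>> apply_moves(deltas=[[0,0,0.5,0],[0,0,1,0],[0,0,1,0]])

```text
t: 8.55
position: [559.7, -89.8, 143.4]
eef_rot: [-0.0, 0.989, -0.151, 0.0]
force: [-1.6, 1.4, 3.8]
grip_width: 13.1
finger_force: 43.4
```

>>> apply_moves(deltas=[[0,0,0.5,0],[0,0,0.5,0]])

```text
t: 8.75
position: [559.8, -89.8, 143.2]
eef_rot: [-0.0, 0.989, -0.151, 0.0]
force: [-3.9, 1.6, 9.3]
grip_width: 13.6
finger_force: 44.3
```

>>> apply_moves(deltas=[[0,0,-1,0],[0,0.5,-1,0],[0,0.5,0,0],[0,0.5,0,0]])

```text
t: 9.15
position: [559.7, -90.2, 143.2]
eef_rot: [-0.0, 0.989, -0.151, 0.0]
force: [-3.8, 2.7, 12.3]
grip_width: 13.4
finger_force: 44.7
```

>>> apply_moves(deltas=[[0,0,-1,0],[0,-1,-1,0],[0,-1,0,0],[0,-1,0,0]])

```text
t: 9.55
position: [559.9, -89.3, 143.0]
eef_rot: [0.0, 0.989, -0.151, 0.0]
force: [-2.9, 1.1, 8.6]
grip_width: 13.8
finger_force: 44.1
```

>>> apply_moves(deltas=[[0,0.5,-15,0],[0,0.5,-30,0],[0,30,-32,0],[0,60.8,-32,0],[0,60.8,-32,0]])

```text
t: 10.05
position: [541.3, -150.0, 174.8]
eef_rot: [0.0, 0.988, -0.152, 0.0]
force: [-0.1, 0.5, -1.1]
grip_width: 13.7
finger_force: 42.6
```

>>> apply_moves(deltas=[[0,0,0,0],[0,0,0,0]])

```text
t: 10.25
position: [541.9, -146.9, 174.6]
eef_rot: [-0.0, 0.989, -0.151, 0.0]
force: [0.3, 0.7, -0.9]
grip_width: 13.3
finger_force: 42.6
```

```bash
python3 look.py 200 205 210 213 215 218 220 222
```

```text
[ 541.90746463 -146.93174135  174.5909697 ] [ 0.25372868  0.73990526 -0.94163484] 42.57667064666748
200 [218, 218, 218, 220, 228, 232, 232, 237, 193, 63, 36, 39, 40, 37, 31, 31, 21, 165, 225, 219, 219, 218, 224, 228, 230, 232, 232, 232]
205 [135, 131, 180, 223, 226, 227, 230, 234, 189, 57, 29, 33, 30, 26, 26, 23, 17, 161, 223, 217, 215, 223, 229, 229, 229, 228, 228, 228]
210 [177, 215, 211, 210, 219, 227, 227, 230, 188, 101, 110, 111, 111, 111, 111, 110, 89, 161, 217, 212, 211, 216, 225, 227, 226, 226, 226, 226]
213 [134, 180, 225, 230, 229, 228, 229, 233, 192, 98, 86, 67, 69, 70, 69, 68, 65, 167, 221, 216, 222, 229, 229, 228, 229, 228, 228, 228]
215 [161, 200, 213, 221, 225, 225, 226, 230, 187, 94, 80, 65, 66, 67, 67, 65, 64, 162, 221, 222, 223, 225, 225, 225, 225, 220, 213, 214]
218 [216, 211, 208, 218, 226, 225, 226, 230, 189, 94, 77, 66, 67, 68, 68, 65, 58, 161, 216, 220, 226, 226, 226, 220, 214, 211, 205, 206]
220 [176, 223, 228, 227, 226, 226, 226, 231, 190, 95, 78, 66, 67, 68, 67, 65, 58, 162, 216, 215, 222, 226, 227, 218, 205, 207, 208, 207]
222 [150, 191, 223, 229, 228, 228, 229, 233, 193, 81, 57, 67, 69, 67, 67, 67, 58, 175, 231, 227, 228, 228, 228, 227, 218, 209, 210, 209]
```

>>> apply_moves(deltas=[[0,-0.4,5,0],[0,-0.4,10,0],[0,-0.4,15,0],[0,-0.4,17,0],[0,-0.4,19,0]])

```text
t: 10.8
position: [541.7, -146.9, 155.4]
eef_rot: [-0.0, 0.989, -0.151, -0.0]
force: [-0.8, 0.6, -1.5]
grip_width: 13.3
finger_force: 42.6
```

>>> apply_moves(deltas=[[0,0,1.5,0],[0,0,3,0],[0,0,3,0]])

```text
t: 11.1
position: [541.7, -147.0, 152.6]
eef_rot: [-0.0, 0.989, -0.151, -0.0]
force: [-1.1, 0.0, -1.2]
grip_width: 13.6
finger_force: 42.6
```

>>> apply_moves(deltas=[[0,0,1.5,0],[0,0,3,0],[0,0,3,0]])

```text
t: 11.4
position: [541.7, -147.0, 149.6]
eef_rot: [-0.0, 0.989, -0.151, -0.0]
force: [-0.7, 0.3, -0.3]
grip_width: 13.1
finger_force: 42.6
```

>>> apply_moves(deltas=[[0,0,1.5,0],[0,0,3,0],[0,0,3,0]])

```text
t: 11.7
position: [541.8, -147.0, 146.5]
eef_rot: [-0.0, 0.989, -0.151, -0.0]
force: [-1.0, 0.9, -2.0]
grip_width: 13.7
finger_force: 42.6
```

>>> apply_moves(deltas=[[0,0,1,0],[0,0,2,0],[0,0,2,0]])

```text
t: 12.0
position: [541.8, -147.0, 144.6]
eef_rot: [-0.0, 0.989, -0.151, -0.0]
force: [-1.0, 0.5, -1.3]
grip_width: 13.4
finger_force: 42.6
```

>>> apply_moves(deltas=[[0,0,0.5,0],[0,0,1,0],[0,0,1,0]])

```text
t: 12.3
position: [541.7, -147.0, 143.7]
eef_rot: [-0.0, 0.989, -0.151, -0.0]
force: [-3.0, 0.8, -0.9]
grip_width: 13.4
finger_force: 42.6
```

>>> apply_moves(deltas=[[0,0,0.5,0],[0,0,0.8,0],[0,0,0.8,0]])

```text
t: 12.6
position: [541.8, -147.0, 142.9]
eef_rot: [-0.0, 0.989, -0.151, -0.0]
force: [-2.5, 1.0, 0.2]
grip_width: 13.7
finger_force: 42.7
```

>>> apply_moves(deltas=[[0,0,0.5,0],[0,0,0.7,0],[0,0,0.7,0]])

```text
t: 12.9
position: [541.8, -147.0, 142.2]
eef_rot: [-0.0, 0.989, -0.151, -0.0]
force: [-2.3, 0.1, 0.2]
grip_width: 13.2
finger_force: 42.7
```

>>> apply_moves(deltas=[[0,0,0.7,0],[0,0,1.2,0],[0,0,1.2,0]])

```text
t: 13.2
position: [541.8, -147.0, 140.9]
eef_rot: [-0.0, 0.989, -0.151, -0.0]
force: [-1.9, 0.5, -1.3]
grip_width: 13.7
finger_force: 42.7
```

>>> apply_moves(deltas=[[0,0,0.7,0],[0,0,1.2,0],[0,0,1.2,0]])

```text
t: 13.5
position: [541.8, -147.0, 139.8]
eef_rot: [-0.0, 0.989, -0.151, -0.0]
force: [-1.6, 0.4, -1.1]
grip_width: 13.9
finger_force: 42.7
```

>>> apply_moves(deltas=[[0,0,1,0],[0,0,2,0],[0,0,3,0],[0,0,3,0]])

```text
t: 13.9
position: [541.8, -147.0, 136.6]
eef_rot: [-0.0, 0.989, -0.151, -0.0]
force: [-2.1, 0.1, -2.2]
grip_width: 13.6
finger_force: 42.6
```

>>> apply_moves(deltas=[[0,0,1,0],[0,0,2,0],[0,0,3,0],[0,0,3,0]])

```text
t: 14.3
position: [541.8, -147.0, 133.7]
eef_rot: [-0.0, 0.989, -0.151, -0.0]
force: [-2.7, 0.5, -1.7]
grip_width: 13.4
finger_force: 42.6
```

>>> apply_moves(deltas=[[0,0,1,0],[0,0,2,0],[0,0,3,0],[0,0,3,0]])

```text
t: 14.7
position: [541.8, -147.0, 130.7]
eef_rot: [-0.0, 0.989, -0.151, -0.0]
force: [-2.3, 0.9, -2.7]
grip_width: 13.5
finger_force: 42.6
```

>>> apply_moves(deltas=[[0,0,1,0],[0,0,2,0],[0,0,3,0],[0,0,3,0]])

```text
t: 15.1
position: [541.8, -147.0, 127.7]
eef_rot: [-0.0, 0.989, -0.151, -0.0]
force: [-2.7, 0.7, -1.7]
grip_width: 13.4
finger_force: 42.6
```

>>> apply_moves(deltas=[[0,0,1,0],[0,0,2,0],[0,0,3,0],[0,0,3,0]])

```text
t: 15.5
position: [541.8, -147.0, 124.7]
eef_rot: [-0.0, 0.989, -0.151, -0.0]
force: [-3.1, 0.6, -2.0]
grip_width: 13.5
finger_force: 42.7
```

>>> apply_moves(deltas=[[0,0,1,0],[0,0,2,0],[0,0,3,0],[0,0,3,0]])

```text
t: 15.9
position: [541.7, -147.0, 121.7]
eef_rot: [-0.0, 0.989, -0.151, -0.0]
force: [-4.3, 1.1, -2.4]
grip_width: 13.6
finger_force: 42.7
```

>>> apply_moves(deltas=[[0,0,1,0],[0,0,2,0],[0,0,2,0]])

```text
t: 16.2
position: [541.8, -147.0, 119.7]
eef_rot: [-0.0, 0.989, -0.151, -0.0]
force: [-3.2, 1.4, -1.2]
grip_width: 13.3
finger_force: 42.8
```

>>> apply_moves(deltas=[[-0.7,0,0.5,0],[-0.7,0,1,0],[-0.7,0,1,0]])

```text
t: 16.5
position: [541.6, -146.9, 118.9]
eef_rot: [0.0, 0.989, -0.151, 0.0]
force: [-0.3, 0.2, -1.2]
grip_width: 13.7
finger_force: 42.7
```

>>> apply_moves(deltas=[[0,0,0.5,0],[0,0,0.8,0],[0,0,0.8,0]])

```text
t: 16.8
position: [541.3, -146.8, 118.0]
eef_rot: [0.0, 0.989, -0.151, 0.0]
force: [-0.3, 0.5, -1.1]
grip_width: 13.6
finger_force: 42.7
```

>>> apply_moves(deltas=[[0,0,0.3,0],[0,0,0.6,0],[0,0,0.6,0]])

```text
t: 17.1
position: [541.3, -146.8, 117.7]
eef_rot: [0.0, 0.989, -0.151, 0.0]
force: [-1.0, 0.8, 4.4]
grip_width: 13.6
finger_force: 43.6
```

>>> apply_moves(deltas=[[0,0,0.3,0],[0,0,0.3,0],[0,0,0.3,0]])

```text
t: 17.4
position: [541.3, -146.8, 117.7]
eef_rot: [0.0, 0.989, -0.151, 0.0]
force: [-3.4, 1.3, 10.7]
grip_width: 13.3
finger_force: 44.4
```

>>> apply_moves(deltas=[[0,0,0,0],[0,0,0,0],[0,0,0,0],[0,0,0,0],[0,0,0,0]], jaw=45)

```text
t: 17.9
position: [541.1, -146.8, 117.1]
eef_rot: [0.0, 0.989, -0.151, -0.0]
force: [0.6, 0.2, 0.4]
grip_width: 44.9
finger_force: 0.0
```

>>> apply_moves(deltas=[[0,0,-10,0],[0,0,-40,0],[0,0,-80,0],[0,0,-120,0],[0,0,-140,0]])

```text
t: 18.4
position: [542.2, -147.1, 261.3]
eef_rot: [0.0, 0.989, -0.151, 0.002]
force: [0.6, -0.3, 0.4]
grip_width: 45.0
finger_force: 0.0
```

>>> apply_moves(deltas=[[0,0,0,0],[0,0,0,0],[0,0,0,0],[0,0,0,0],[0,0,0,0]])

```text
t: 18.9
position: [540.8, -146.6, 256.3]
eef_rot: [-0.0, 0.989, -0.151, -0.001]
force: [0.7, -0.3, 0.5]
grip_width: 45.1
finger_force: 0.0
```

```bash
python3 - <<'E'
from h import *
p,d=arm.camera('scene')
cv2.imwrite('pics/end.png',cv2.resize(p[80:230,170:370,::-1],None,fx=4,fy=4))
P=cloud('scene',d);hsv=cv2.cvtColor(p,cv2.COLOR_RGB2HSV)
m=np.zeros(d.shape,bool);m[80:200,200:310]=1
m&=(hsv[...,0]>5)&(hsv[...,0]<20)&(hsv[...,1]>150)&(P[...,2]>95)
print(P[m].mean(0),np.percentile(P[m][:,2],[1,50,99]),m.sum())
print(arm.observe()['finger_force'])
E
```

```text
[ 553.56426738 -124.34721912  130.15759108] [ 95.69205295 119.87189706 721.11253883] 220
0.0
```

View pics/end.png

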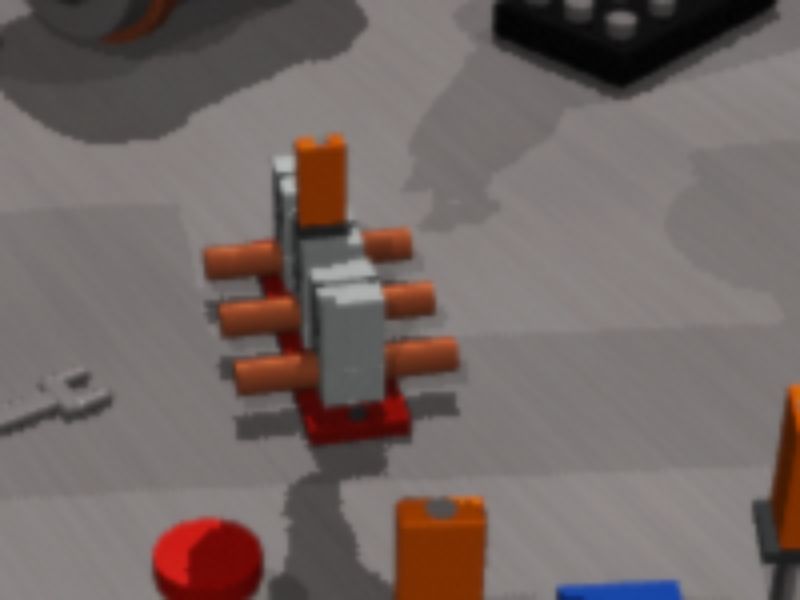

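The gauge stands upright in the middle clamp, with its guard seated on the clamp top (handle at about (320,180) in the crop). The gripper is clear of it.

```bash
python3 -c "
from workcell import arm
print(arm.hand_in())"
```

```text
the job is handed in; nothing more can be done
None
```

The gauge is standing released in the middle clamp, the slack one, with its guard seated on the clamp top; I handed the job in at about 19 s (no verdict was returned), having found one end clamp tight at about 16 mm and left the third untried.

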